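# Find the dragging spray arm by feel and set it aside

### The arm

A 6-joint arm with a two-finger parallel gripper is mounted at the origin on a cart in front of the work surface, level with it; the furniture and walls round the work are solid. World frame = base frame: x ahead of the robot, y to its left, z up, the work surface at z = 0. Lengths are in m, angles in rad, forces in N, time in s.
With the tool pointing down it reaches from about 0.25 to 0.775 m from the base axis. Payload 4 kg.
Tool frame: the origin (TCP) lies at the very end of the fingers, on their centre line; the grasp point (between the pads) lies 19 mm behind it; z points along the fingers, y is the line along which they close (so a half turn about z gives the same grasp; the last joint's range is limited). The gripper opens to 94 mm and grips with 3 to 60 N. Pads are 16 mm wide; open, the fingers measure 119 mm over their backs; the gripper's body (75 mm by 177 mm) begins 78 mm behind the grasp point.
Start: joints at [-1.238, 0.087, 1.371, -0, 1.684, -0.103], TCP at [0.232, -0.499, 0.206] pointing down, gripper open.
Joint ranges: [-3.1, 3.1], [-0.76, 2.03], [0.27, 2.55], [-1.08, 4.22], [0.17, 2.65], [-2.57, 2.57]. Speed limits (rad/s): [2.79, 2.79, 3.14, 3.14, 3.14, 3.14].

### API

Orientations are given as a unit quaternion [w, x, y, z].
In Python, from workcell import robot gives the robot as it stands.
- The arm moves only by the tool play_rows, never from a script. Its argument "motion" is a list of rows, each a list of 2 entries, a list of its own where there are three numbers: the shift along the world's x, y, z in m, then the turn about the world's z in degrees. In form: [[[tx, ty, tz], twist], ...]. A call has 1 to 10 rows; each row shifts and turns the commanded pose from where the row before left it; what a row does not reach is not made up. A row lasts 1/8 s, in which the tool goes at most 62.5 mm and 10.7 degrees, less where a joint would pass 70% of its speed; a pose out of reach is approached as far as the arm can. A call is refused whole if a number of a shift passes 0.0625 or a number of a turn 10.7, either way. A call with a gripper value outside its range is refused whole. "claw" is the gripper command: -1 is fully open, 1 is shut, values between are in proportion, set as the call begins (left out, the last holds). The fingers move at their own pace and stop on an object; the grip force is fixed at half the most. Time passes only in rows, so rows that do not move let the fingers close. It gives the time, the measured TCP pose, the force, the opening and the grip force at its end, in the units of the state.
- robot.state(): the state, without advancing time (a new reading comes with each control period).
- robot.grab_frame(name): name is "scene" or "top" or "wrist"; returns a dict with "image" (384x512x3 uint8, blue, green, red), "z_map" (384x512 float32, m along the optical axis (not along the pixel's ray), 0 where there is no reading), "camera_matrix" (3x3 intrinsics, pixels), "distortion" ([k1, k2, p1, p2, k3] as OpenCV has them; the pictures are not rectified), "R" (3x3) and "t" (3): a world point X has camera coordinates R X + t. Camera axes: x right, y down, z forward; pixel columns grow to the right and rows downward; lengths in m; the calibration is good to about 2 mm. A picture is of the moment at which its call begins.
- robot.job_done(): hands the job in; it is judged then, once.
The state is a dict: "time": time; "q": joint angles; "joint_velocities": joint speeds; "joint_efforts": joint torques, N m; "eef_pos": TCP position; "orientation": TCP orientation; "contact_force": force on the tool from outside, world axes, zero at the start; "moment": the same for the moment, N m; "width": opening from 0.0 (shut) to 1.0 (fully open); "grip_force": force on a finger pad.
Only numpy, scipy, OpenCV 4.12 (cv2) and the standard library are available. Lean on these libraries where they do the work, as an engineer would, in place of code of your own. Each camera call takes 0.05 s, during which the arm holds its last target. There are 200 camera calls.

### The job

Three dishwasher spray-arm units stand in the wooden rack and one of them has a dragging bearing. With a finger, slowly and gently turn each of the three arms by about an eighth of a turn or more to feel which one drags (never force one: less than 15 N on the arm); only after trying all three, pull the dragging unit out by its white post and seat it upright, fully down, in the hole of the red holder. Leave the two sound units seated in the rack and do not disturb the things around.

Things in the scene. Friction and masses are not known exactly. Their poses are not given: they have to be found in the camera images.
- rack: light wooden service rack, a fixed block 80 x 380 x 34 mm (its x, y, z) lying on the worktop; origin at the centre of its underside, z up. Three square holes 25 mm wide go through it at y = +150, 0 and -150 mm; a spray-arm unit stands in each.
- holder_top (a point): centre of the mouth of the one round hole (41 mm wide, straight through) in the red set-aside holder, a fixed block 90 x 90 x 34 mm; the point is level with its top face, 34 mm above the worktop.
- post_a (a point): centre of the bare part of the white grip post of one of three look-alike spray-arm units (0.36 kg). Post: upright, 18 x 18 mm square, sides along the rack's x and y; bare for 35 mm above the arm, top 12 mm above this point; it does not turn with the arm. 44 mm below this point: underside of the grey flange (56 mm wide, 5 mm thick) resting on the rack. Under it a 22 mm square foot, 24 mm long, in the hole.
- spray_a: aluminium spray arm turning about post_a, either way without end; stays where left. 110 x 22 x 14 mm, hub 38 mm wide. Origin on the axis at the flange's underside; arm along its own y, 7 to 21 mm above the origin. Which of the three drags is hidden and their places are shuffled. Sound: under 0.03 N m. Dragging: 0.15 N m to start, plus 0.25 N m for each rad/s, so turn it slowly.
- tip_a (a point): point on the axis of spray_a, 50 mm out from the turning axis (end at +y of that body), half-way up the arm's thickness.
- post_b (a point): centre of the bare part of the white grip post of one of three look-alike spray-arm units (0.36 kg). Post: upright, 18 x 18 mm square, sides along the rack's x and y; bare for 35 mm above the arm, top 12 mm above this point; it does not turn with the arm. 44 mm below this point: underside of the grey flange (56 mm wide, 5 mm thick) resting on the rack. Under it a 22 mm square foot, 24 mm long, in the hole.
- spray_b: aluminium spray arm turning about post_b, either way without end; stays where left. 110 x 22 x 14 mm, hub 38 mm wide. Origin on the axis at the flange's underside; arm along its own y, 7 to 21 mm above the origin. Which of the three drags is hidden and their places are shuffled. Sound: under 0.03 N m. Dragging: 0.15 N m to start, plus 0.25 N m for each rad/s, so turn it slowly.
- tip_b (a point): point on the axis of spray_b, 50 mm out from the turning axis (end at +y of that body), half-way up the arm's thickness.
- post_c (a point): centre of the bare part of the white grip post of one of three look-alike spray-arm units (0.36 kg). Post: upright, 18 x 18 mm square, sides along the rack's x and y; bare for 35 mm above the arm, top 12 mm above this point; it does not turn with the arm. 44 mm below this point: underside of the grey flange (56 mm wide, 5 mm thick) resting on the rack. Under it a 22 mm square foot, 24 mm long, in the hole.
- spray_c: aluminium spray arm turning about post_c, either way without end; stays where left. 110 x 22 x 14 mm, hub 38 mm wide. Origin on the axis at the flange's underside; arm along its own y, 7 to 21 mm above the origin. Which of the three drags is hidden and their places are shuffled. Sound: under 0.03 N m. Dragging: 0.15 N m to start, plus 0.25 N m for each rad/s, so turn it slowly.
- tip_c (a point): point on the axis of spray_c, 50 mm out from the turning axis (end at +y of that body), half-way up the arm's thickness.
- tea_carton: red carton of tea, 72 x 135 x 78 mm; loose bystander, origin at the centre of its underside.
- jar: small jar with black lid, 51 x 52 x 66 mm; loose bystander, origin at the centre of its underside.
- spice: spice jar with white lid, 47 x 47 x 98 mm; loose bystander, origin at the centre of its underside.
There are look-alikes about, which are no part of the job. What is shaped like the part that bears post_a but purple is not meant.

How it is judged:
On the way, in this order (a step that is already met when the one before it is completed fails the run):
1. each of the three spray arms has been turned (its tip stands more than 20 mm from where it began) while all three units still sit in the rack (distance of each of tip_a, tip_b, tip_c from where it was at the start of the episode above 0.02 m and distance of each of post_a, post_b, post_c from where it was at the start of the episode below 0.01 m), for 0.1 s.
2. the dragging unit has been pulled clear of the rack (height (world z) of dragging_unit above 0.108 m), for 0.1 s.
At the end, for the whole second after the job is handed in: the dragging unit stands upright (within 0.08 rad) in the red holder, its post within 14 mm of the hole's axis and its flange down on the holder (height within 4 mm); the two sound units sit upright in the rack within 10 mm of where they began (horizontal distance between dragging_unit and holder_top below 0.014 m and height (world z) of dragging_unit between 0.074 and 0.082 m and angle between each of dragging_unit, sound_unit_1, sound_unit_2's own z axis and vertical below 0.08 rad and distance of each of sound_unit_1, sound_unit_2 from where it was at the start of the episode below 0.01 m); the robot touches nothing.
It fails at once if a spray arm is forced: the robot presses on it with more than 15 N (contact force between any of the fingers, the arm and spray_a above 15 N or contact force between any of the fingers, the arm and spray_b above 15 N or contact force between any of the fingers, the arm and spray_c above 15 N).
It fails at once if a sound unit is pulled out of the rack (raised by more than 15 mm) (height (world z) of any of sound_unit_1, sound_unit_2 above 0.093 m).
It fails at once if a bystander (tea carton, jar, spice jar) is moved by more than 25 mm or tipped (distance of any of tea_carton, jar, spice from where it was at the start of the episode above 0.025 m or angle between any of tea_carton, jar, spice's own z axis and vertical above 0.3 rad).
It also fails if it takes over 72 s, if anything falls off the work surface, if the arm or the gripper's body presses on something with over 40 N, if the wrist force passes 120 N, or if a joint passes its speed limit or range.

## Working session

There is one attempt and no reset: what is moved stays moved. The work goes in short steps, Python scripts to look and compute and a tool call to move; the robot and the scene stay as the last step left them, time stands still between calls to the robot, and variables do not carry over. Pictures are saved under pics/ and viewed, at most 10 in all, crops included, and the job is handed in when it is done.

Besides the shell and the picture viewer there is one more tool, called as name([rows], argument=value, ...), one row to a line, values as JSON. play_rows: Moves the arm, as the interface text tells. Its arguments: {"type":"object","properties":{"motion":{"type":"array"},"claw":{"type":"number"}},"required":["motion"]}

```bash
ls; mkdir -p pics; cat > h.py <<'E'
import cv2, numpy as np
from workcell import robot
def grab(n):
    f=robot.grab_frame(n); np.savez(''+n+'.npz',**f); return f
def load(n): return dict(np.load(''+n+'.npz'))
def ray(f,uv,z):
    uv=np.array(uv,float).reshape(-1,1,2)
    p=cv2.undistortPoints(uv,f['camera_matrix'],f['distortion']).reshape(-1,2)
    d=np.c_[p,np.ones(len(p))]@f['R']; c=-f['R'].T@f['t']
    return c+d*((z-c[2])/d[:,2])[:,None]
def cloud(f):
    h,w=f['z_map'].shape; u,v=np.meshgrid(np.arange(w),np.arange(h))
    uv=np.stack([u,v],-1).reshape(-1,1,2).astype(float)
    p=cv2.undistortPoints(uv,f['camera_matrix'],f['distortion']).reshape(-1,2)
    z=f['z_map'].reshape(-1,1); X=(np.c_[p,np.ones(len(p))]*z-f['t'])@f['R']
    X[z[:,0]==0]=np.nan
    return X.reshape(h,w,3)
E
python3 - <<'E'
from h import *
a=grab('top');b=grab('scene')
cv2.imwrite('pics/top.png',cv2.resize(a['image'],(800,600)));cv2.imwrite('pics/scene.png',cv2.resize(b['image'],(800,600)))
print(a['t'],a['R'],-a['R'].T@a['t'],-b['R'].T@b['t'])
s=robot.state();print(s)
E
```

```text
pics
[0.00548616 0.61649649 1.09348879] [[ 0.0064784  -0.99984749 -0.01621784]
 [-0.99370764 -0.00462341 -0.11190958]
 [ 0.11181753  0.01684078 -0.99358604]] [ 0.49031051 -0.01007957  1.15555603] [-0.01176103  0.89111169  0.81658533]
{'time': 0.1, 'q': array([-1.23812241e+00,  8.78985707e-02,  1.37205233e+00,  1.12720942e-05,
        1.68359667e+00, -1.03117887e-01]), 'joint_velocities': array([-0.00078848, -0.00012062, -0.00338802, -0.00060773, -0.0010235 ,
        0.00094696]), 'joint_efforts': array([ 2.31166232e-03, -3.41251695e+01, -3.03302014e+01,  7.20276916e-02,
        3.03706946e-02, -1.02238666e-04]), 'eef_pos': array([ 0.23200517, -0.49814812,  0.20443743]), 'orientation': array([-9.71671036e-04,  9.76353862e-01,  2.16176270e-01, -1.06380876e-04]), 'contact_force': array([ 0.19313147, -0.19770226, -0.33634398]), 'moment': array([-0.05589725, -0.00323328, -0.04076996]), 'grip_force': 0.0, 'width': 0.9953508285781415}
```

View pics/top.png

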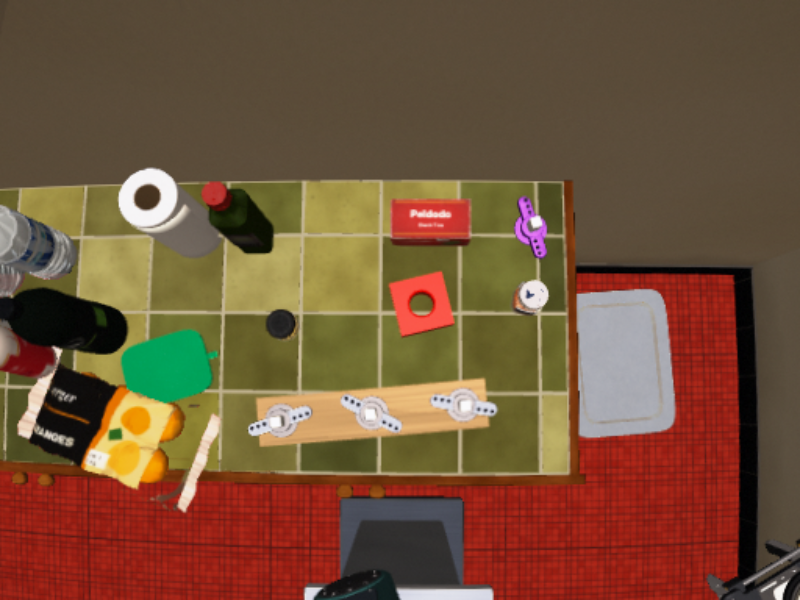

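View pics/scene.png

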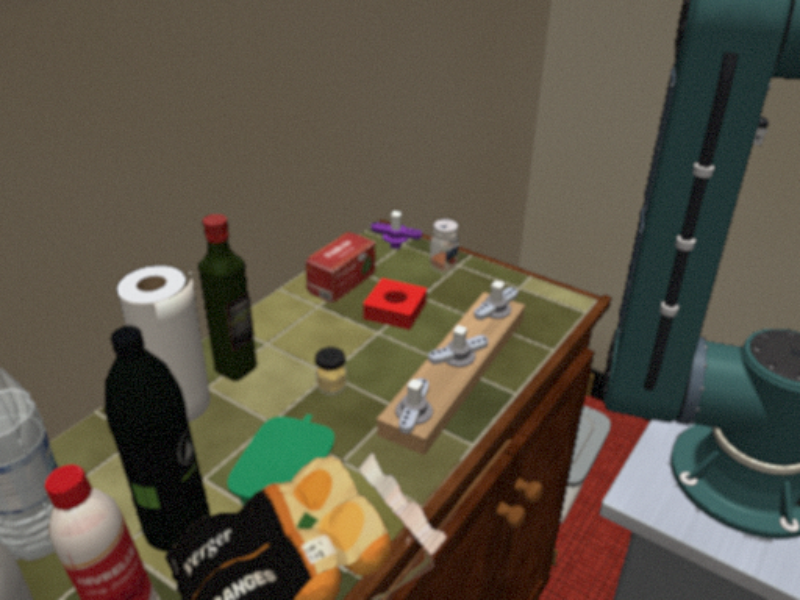

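Top view shows three candidates for the units: white posts at (277,421), (370,413), (464,406) on the wooden rack. The purple look-alike at (534,222) is excluded. The red holder with its hole is at (421,303), not the red carton at (430,220). Jar is at (280,324) and spice jar at (532,296).

```bash
python3 - <<'E'
from h import *
f=load('top'); im=f['image']; X=cloud(f); Z=X[...,2]
hsv=cv2.cvtColor(im,cv2.COLOR_BGR2HSV)
# rack
m=((hsv[...,0]>8)&(hsv[...,0]<22)&(abs(Z-.034)<.012)&(X[...,0]<.5)&(abs(X[...,1])<.4)).astype(np.uint8)
m=cv2.morphologyEx(m,cv2.MORPH_CLOSE,np.ones((25,25)));m=cv2.morphologyEx(m,cv2.MORPH_OPEN,np.ones((9,9)))
c=max(cv2.findContours(m,0,2)[0],key=cv2.contourArea)
r=cv2.minAreaRect((ray(f,c.reshape(-1,2),.034)[:,:2]*1000).astype(np.float32));print('rack',r)
# holder
m=(((hsv[...,0]<8)|(hsv[...,0]>172))&(hsv[...,1]>150)&(abs(Z-.034)<.012)&(X[...,0]>.4)&(X[...,0]<.75)&(abs(X[...,1])<.4)).astype(np.uint8)
cs,hi=cv2.findContours(m,cv2.RETR_CCOMP,2)
for c,h in zip(cs,hi[0]):
    if cv2.contourArea(c)>60:
        P=(ray(f,c.reshape(-1,2),.034)[:,:2]*1000).astype(np.float32); print('holder',h[3],cv2.minAreaRect(P),cv2.minEnclosingCircle(P))
# posts
for u,v in [(277,421),(370,413),(464,406)]:
    u=int(u*.64);v=int(v*.64)
    s=np.zeros(Z.shape,bool);s[v-30:v+30,u-45:u+45]=1
    t=s&(Z>.08)&(Z<.10);n=cv2.connectedComponentsWithStats(t.astype(np.uint8));k=1+np.argmax(n[2][1:,4])
    vs,us=np.where(n[1]==k)
    P=ray(f,np.c_[us,vs],.09); p=P.mean(0)
    a=X[s&(abs(Z-.055)<.006)]; a=a[np.hypot(*(a[:,:2]-p[:2]).T)>.024]
    a=a[np.hypot(*(a[:,:2]-p[:2]).T)<.06]
    w=cv2.fitLine((a[:,:2]-p[:2]).astype(np.float32),cv2.DIST_L2,0,.01,.01).ravel()
    print('post',p.round(4),'n',len(us),'zmed',np.nanmedian(Z[t]).round(4),'armang',np.degrees(np.arctan2(w[1],w[0])).round(1),'off',w[2:].round(4),len(a))
for n,u,v in [('jar',280,324),('spice',532,296),('tea',430,220),('purple',534,222)]:
    print(n,X[int(v*.64),int(u*.64)].round(3))
k=f['image'][int(215):int(290),150:330];cv2.imwrite('pics/crop.png',cv2.resize(k,None,fx=4.4,fy=4.4,interpolation=2))
E
```

```text
rack ((448.8131103515625, 47.06419372558594), (81.20556640625, 379.8629455566406), 5.015735626220703)
holder -1 ((630.4625854492188, -36.022727966308594), (90.76849365234375, 89.66106414794922), 13.78007984161377) ((629.721435546875, -36.03236389160156), 62.95347595214844)
holder 0 ((630.1321411132812, -36.478981018066406), (40.613059997558594, 42.5910530090332), 45.321414947509766) ((629.4248046875, -35.84410095214844), 22.483488082885742)
post [0.4361 0.1941 0.09  ] n 53 zmed 0.089 armang -69.7 off [ 0.0001 -0.0003] 198
post [0.4489 0.045  0.09  ] n 53 zmed 0.0895 armang 64.1 off [0.0013 0.0024] 191
post [ 0.4637 -0.1036  0.09  ] n 50 zmed 0.0891 armang 82.2 off [0.     0.0001] 187
jar [0.592 0.194 0.066]
spice [ 0.636 -0.209  0.095]
tea [ 0.764 -0.049  0.078]
purple [ 0.76  -0.217  0.08 ]
```

View pics/crop.png

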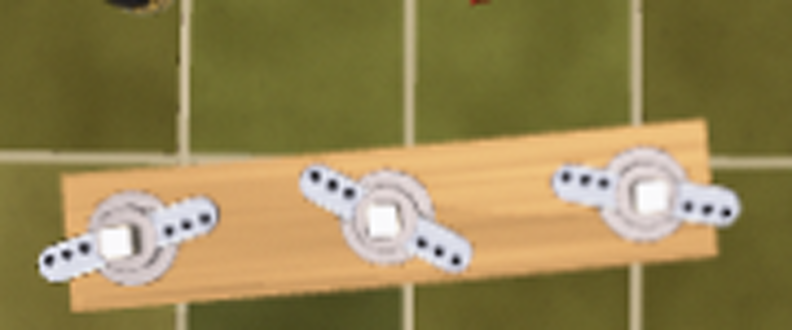

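The crop confirms three silver arms on the wooden rack, with posts at (117,240), (383,220) and (655,195) in the crop. All measured heights and sizes match the description. Next I close the fingers and go to the right-hand unit.

play_rows([
  [[0.0335,0.055,0],-2.5],
  [[0.0335,0.055,0],-2.5],
  [[0.0335,0.055,0],-2.5],
  [[0.0335,0.055,0],-2.5],
  [[0.0335,0.055,0],-2.5],
  [[0.0335,0.055,0],-2.5],
  [[0.0335,0.055,-0.03],-2.5],
  [[0.0345,0.055,-0.03],-2.5],
  [[0,0.0015,-0.03],0],
  [[0,0,0],0],
], claw=1)

```text
time: 1.35
eef_pos: [0.4847, -0.079, 0.1196]
orientation: [-0.001, 0.999, 0.044, -0.004]
contact_force: [-0.7, -0.1, -0.3]
width: 0.006
grip_force: 0.0
```

play_rows([
  [[0,0,0],0],
  [[0,0,0],0],
])

```text
time: 1.6
eef_pos: [0.4877, -0.0814, 0.1247]
orientation: [0.001, 0.999, 0.043, 0.002]
contact_force: [0.2, 0.4, -0.3]
width: 0.008
grip_force: 0.0
```

play_rows([
  [[0.013,0.024,0],0],
  [[0,0,-0.025],0],
  [[0,0,-0.025],0],
  [[0,0,-0.015],0],
  [[0,0,-0.008],0],
  [[0,0,-0.005],0],
  [[0,0,0],0],
  [[0,0,0],0],
])

```text
time: 2.6
eef_pos: [0.5004, -0.0565, 0.0456]
orientation: [0.0, 0.999, 0.043, 0.001]
contact_force: [0.4, -0.4, 0.8]
width: 0.004
grip_force: 0.0
```

Now I push along -x, slowly.

play_rows([
  [[-0.003,0,0],0],
  [[-0.003,0,0],0],
  [[-0.002,0,0],0],
  [[-0.002,0,0],0],
  [[-0.002,0,0],0],
  [[-0.002,0,0],0],
  [[-0.002,0,0],0],
  [[-0.002,0,0],0],
  [[-0.002,0,0],0],
  [[-0.002,0,0],0],
])

```text
time: 3.85
eef_pos: [0.4778, -0.0564, 0.0449]
orientation: [0.0, 0.999, 0.043, 0.0]
contact_force: [0.3, 1.1, 0.2]
width: 0.001
grip_force: 0.2
```

play_rows([
  [[-0.002,0,0],0],
  [[-0.002,0,0],0],
  [[-0.002,0,0],0],
  [[-0.002,0,0],0],
  [[-0.002,0,0],0],
])

```text
time: 4.47
eef_pos: [0.4677, -0.0565, 0.0449]
orientation: [0.0, 0.999, 0.043, -0.0]
contact_force: [1.0, 0.5, 0.0]
width: 0.002
grip_force: 0.2
```

play_rows([
  [[-0.002,0,0],0],
  [[-0.002,0,0],0],
  [[-0.002,0,0],0],
  [[-0.002,0,0],0],
  [[-0.002,0,0],0],
])

```text
time: 5.1
eef_pos: [0.4577, -0.0564, 0.0449]
orientation: [0.0, 0.999, 0.043, 0.0]
contact_force: [0.6, 0.3, -0.7]
width: 0.004
grip_force: 0.1
```

play_rows([
  [[-0.002,0,0],0],
  [[-0.002,0,0],0],
  [[0.01,0,0],0],
  [[0,0,0.03],0],
  [[0.005,0.01,0.035],0],
  [[0.019,0.045,0],0],
  [[0.019,0.045,0],0],
  [[0.003,0.048,0],0],
  [[0,0,0],0],
  [[0,0,0],0],
])

```text
time: 6.35
eef_pos: [0.5101, 0.0914, 0.1097]
orientation: [0.0, 0.999, 0.044, -0.0]
contact_force: [0.9, -0.3, -0.1]
width: 0.002
grip_force: 0.0
```

```bash
cat > ang.py <<'E'
from h import *
f=grab('top'); X=cloud(f); Z=X[...,2]
for n,p in zip('LMR',[(.436,.195),(.449,.046),(.4632,-.1033)]):
    d=np.hypot(X[...,0]-p[0],X[...,1]-p[1])
    a=X[(abs(Z-.055)<.006)&(d>.024)&(d<.06)]
    if len(a)<30: print(n,'hidden',len(a));continue
    w=cv2.fitLine((a[:,:2]-p).astype(np.float32),cv2.DIST_L2,0,.01,.01).ravel()
    t=X[(d<.02)&(Z>.08)&(Z<.1)]
    print(n,np.degrees(np.arctan2(w[1],w[0])).round(1),len(a),w[2:].round(4),t.mean(0).round(4) if len(t) else '')
s=robot.state();print(s['eef_pos'],s['contact_force'],s['moment'])
E
python3 ang.py
```

```text
L -68.4 98 [ 0.0127 -0.0354] [0.4378 0.1899 0.0882]
M 67.7 93 [-0.0157 -0.0334] [0.4488 0.0443 0.0891]
R -47.1 176 [-0.0003  0.0004] [ 0.4638 -0.1038  0.0888]
[0.51000899 0.09091639 0.1097227 ] [0.34729972 0.06102715 0.6416051 ] [-0.03058138  0.06028983 -0.03357178]
```

R turned by 51° at under 1 N, so it looks sound. Next is the middle unit.

play_rows([
  [[0,0,-0.025],0],
  [[0,0,-0.025],0],
  [[0,0,-0.01],0],
  [[0,0,-0.004],0],
  [[0,0,0],0],
  [[-0.003,0,0],0],
  [[-0.002,0,0],0],
  [[-0.002,0,0],0],
  [[-0.002,0,0],0],
  [[-0.002,0,0],0],
])

```text
time: 7.65
eef_pos: [0.4987, 0.0916, 0.0459]
orientation: [0.0, 0.999, 0.043, -0.0]
contact_force: [0.4, 0.2, -0.7]
width: 0.006
grip_force: 0.0
```

play_rows([
  [[-0.002,0,0],0],
  [[-0.002,0,0],0],
  [[-0.002,0,0],0],
  [[-0.002,0,0],0],
])

```text
time: 8.15
eef_pos: [0.4907, 0.0916, 0.0459]
orientation: [0.0, 0.999, 0.043, -0.0]
contact_force: [-0.4, -0.1, 0.2]
width: 0.006
grip_force: 0.0
```

play_rows([
  [[-0.002,0,0],0],
  [[-0.002,0,0],0],
  [[-0.002,0,0],0],
  [[-0.002,0,0],0],
])

```text
time: 8.65
eef_pos: [0.485, 0.0924, 0.0469]
orientation: [-0.001, 0.999, 0.043, 0.003]
contact_force: [6.1, 2.6, 0.2]
width: 0.006
grip_force: 3.2
```

About 6.6 N, so the middle unit drags. I carry on gently.

play_rows([
  [[-0.0015,0,0],0],
  [[-0.0015,0,0],0],
  [[-0.0015,0,0],0],
  [[-0.0015,0,0],0],
])

```text
time: 9.15
eef_pos: [0.4817, 0.094, 0.0485]
orientation: [-0.002, 0.999, 0.043, 0.006]
contact_force: [8.5, 8.3, 1.2]
width: 0.006
grip_force: 4.8
```

play_rows([
  [[-0.0015,0,0],0],
  [[-0.0015,0,0],0],
  [[-0.0015,0,0],0],
  [[-0.0015,0,0],0],
  [[-0.0015,0,0],0],
  [[-0.0015,0,0],0],
])

```text
time: 9.9
eef_pos: [0.4735, 0.0953, 0.0493]
orientation: [-0.004, 0.999, 0.043, 0.007]
contact_force: [9.7, 9.6, 3.2]
width: 0.005
grip_force: 5.2
```

play_rows([
  [[-0.0015,0,0],0],
  [[-0.0015,0,0],0],
  [[-0.0015,0,0],0],
  [[-0.0015,0,0],0],
  [[-0.0015,0,0],0],
  [[-0.0015,0,0],0],
])

```text
time: 10.65
eef_pos: [0.462, 0.0934, 0.0478]
orientation: [-0.002, 0.999, 0.043, 0.004]
contact_force: [6.0, 5.6, 1.4]
width: 0.002
grip_force: 3.3
```

play_rows([
  [[-0.0015,0,0],0],
  [[-0.0015,0,0],0],
  [[-0.0015,0,0],0],
  [[-0.0015,0,0],0],
  [[-0.0015,0,0],0],
  [[-0.0015,0,0],0],
])

```text
time: 11.4
eef_pos: [0.4527, 0.0935, 0.0475]
orientation: [-0.002, 0.999, 0.043, 0.004]
contact_force: [5.6, 4.8, 0.6]
width: 0.006
grip_force: 3.6
```

It passed. I retreat and move to the left unit.

play_rows([
  [[0.006,0,0],0],
  [[0.014,0,0.005],0],
  [[0.008,0,0.03],0],
  [[0.007,0.012,0.03],0],
  [[0.003,0.044,0.005],0],
  [[0,0,0],0],
  [[0,0,0],0],
])

```text
time: 12.28
eef_pos: [0.4876, 0.1469, 0.1152]
orientation: [0.001, 0.999, 0.043, -0.001]
contact_force: [0.3, 0.1, -0.2]
width: 0.008
grip_force: 0.0
```

```bash
python3 ang.py
```

```text
L -79.8 63 [-0.0169  0.0348] [0.4302 0.194  0.089 ]
M -70.6 191 [ 0.0013 -0.0041] [0.4488 0.0449 0.0893]
R -47.1 175 [-0.0002  0.0002] [ 0.4638 -0.1037  0.0887]
[0.48749175 0.14665983 0.11507961] [-0.15727541 -0.2251397  -1.04304806] [ 0.01066957 -0.03262318 -0.06485175]
```

play_rows([
  [[0,0.002,-0.025],0],
  [[0,0,-0.025],0],
  [[0,0,-0.013],0],
  [[0,0,-0.006],0],
  [[0,0,0],0],
  [[-0.002,0,0],0],
  [[-0.002,0,0],0],
  [[-0.002,0,0],0],
  [[-0.002,0,0],0],
])

```text
time: 13.45
eef_pos: [0.4798, 0.1497, 0.0471]
orientation: [0.0, 0.999, 0.043, 0.0]
contact_force: [0.2, 0.6, 0.5]
width: 0.006
grip_force: 0.0
```

play_rows([
  [[-0.002,0,0],0],
  [[-0.002,0,0],0],
  [[-0.002,0,0],0],
  [[-0.002,0,0],0],
])

```text
time: 13.95
eef_pos: [0.4717, 0.1496, 0.0469]
orientation: [0.0, 0.999, 0.043, -0.0]
contact_force: [-0.2, 0.3, -0.3]
width: 0.005
grip_force: 0.0
```

play_rows([
  [[-0.002,0,0],0],
  [[-0.002,0,0],0],
  [[-0.002,0,0],0],
  [[-0.002,0,0],0],
  [[-0.002,0,0],0],
])

```text
time: 14.58
eef_pos: [0.4617, 0.1496, 0.0469]
orientation: [0.0, 0.999, 0.043, 0.0]
contact_force: [0.9, 0.2, -0.0]
width: 0.006
grip_force: 0.3
```

play_rows([
  [[-0.002,0,0],0],
  [[-0.002,0,0],0],
  [[-0.002,0,0],0],
  [[-0.002,0,0],0],
  [[-0.002,0,0],0],
  [[-0.002,0,0],0],
])

```text
time: 15.32
eef_pos: [0.4497, 0.1496, 0.0469]
orientation: [0.0, 0.999, 0.043, 0.0]
contact_force: [0.2, -0.7, 0.4]
width: 0.001
grip_force: 0.4
```

play_rows([
  [[-0.002,0,0],0],
  [[-0.002,0,0],0],
  [[-0.002,0,0],0],
  [[-0.002,0,0],0],
  [[-0.002,0,0],0],
  [[-0.002,0,0],0],
])

```text
time: 16.08
eef_pos: [0.4378, 0.1498, 0.0469]
orientation: [-0.0, 0.999, 0.043, 0.0]
contact_force: [0.9, -0.2, 0.5]
width: 0.002
grip_force: 0.3
```

L is sound (under 1 N). I retreat and go above the middle post.

play_rows([
  [[0.012,0,0],0],
  [[0.005,0,0.04],0],
  [[0,0,0.045],0],
  [[-0.002,-0.05,0],0],
  [[-0.004,-0.053,0],0],
  [[0,0,0],0],
  [[0,0,0],0],
])

```text
time: 16.95
eef_pos: [0.4492, 0.0468, 0.1318]
orientation: [-0.0, 0.999, 0.043, -0.0]
contact_force: [-0.0, -0.6, 0.2]
width: 0.001
grip_force: 0.0
```

play_rows([
  [[0,0,0],0],
  [[0,0,0],0],
  [[0,0,0],0],
  [[0,0,0],0],
], claw=-0.2)

```text
time: 17.45
eef_pos: [0.4489, 0.047, 0.1319]
orientation: [0.0, 0.999, 0.044, -0.0]
contact_force: [0.8, -0.1, -0.8]
width: 0.394
grip_force: 0.0
```

```bash
python3 ang.py; python3 - <<'E'
from h import *
f=grab('wrist'); cv2.imwrite('pics/w.png',f['image'])
E
```

```text
L 54.0 96 [0.0194 0.0317] [0.4362 0.1946 0.089 ]
M hidden 0
R -46.9 171 [-0.0001  0.    ] [ 0.4637 -0.1036  0.0884]
[0.44884221 0.04685525 0.13188847] [ 0.37687915  0.84133101 -0.32188189] [ 0.00320296 -0.03667212  0.00985431]
```

View pics/w.png

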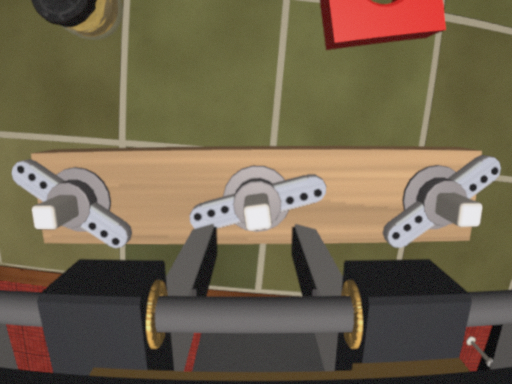

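The wrist view shows all three arms turned. The middle post top is at (257,217), central between the fingers at (205,235) and (305,235). I check it with a ray while descending. The rack axis and the post sides are aligned with the gripper.

```bash
python3 - <<'E'
from h import *
f=load('wrist'); print(ray(f,[(257,217)],.09)); print(robot.state()['width'])
E
```

```text
[[0.44942751 0.04514975 0.09      ]]
0.47636087143162764
```

play_rows([
  [[0,0,-0.02],0],
  [[0,0,-0.02],0],
  [[0,0,-0.02],0],
  [[0,0,-0.01],0],
  [[0,0,0],0],
  [[0,0,0],0],
])

```text
time: 18.3
eef_pos: [0.4496, 0.0466, 0.0628]
orientation: [0.0, 0.999, 0.043, 0.001]
contact_force: [0.1, 0.3, 0.7]
width: 0.6
grip_force: 0.0
```

play_rows([
  [[0,-0.001,-0.001],0],
  [[0,0,0],0],
  [[0,0,0],0],
  [[0,0,0],0],
  [[0,0,0],0],
  [[0,0,0],0],
  [[0,0,0],0],
  [[0,0,0],0],
], claw=1)

```text
time: 19.3
eef_pos: [0.4487, 0.0454, 0.061]
orientation: [0.0, 0.999, 0.043, -0.0]
contact_force: [-2.0, -1.7, 1.2]
width: 0.191
grip_force: 30.0
```

play_rows([
  [[0,0,0.005],0],
  [[0,0,0.01],0],
  [[0,0,0.015],0],
  [[0,0,0.02],0],
  [[0,0,0.015],0],
  [[0,0,0.005],0],
  [[0,0,0],0],
])

```text
time: 20.18
eef_pos: [0.449, 0.0456, 0.1312]
orientation: [0.0, 0.999, 0.043, 0.0]
contact_force: [0.3, -0.2, -3.0]
width: 0.194
grip_force: 30.0
```

Lifted: 18 mm opening and about 3 N of extra weight. Now to the holder.

play_rows([
  [[0.015,-0.007,0],0],
  [[0.025,-0.011,0],0],
  [[0.03,-0.0135,0],0],
  [[0.03,-0.0135,0],0],
  [[0.03,-0.0135,0],0],
  [[0.025,-0.011,0],0],
  [[0.016,-0.007,0],0],
  [[0.01,-0.005,0],0],
  [[0,0,0],0],
  [[0,0,0],0],
])

```text
time: 21.42
eef_pos: [0.6294, -0.0357, 0.1305]
orientation: [-0.0, 0.999, 0.043, -0.001]
contact_force: [-0.2, -0.4, -3.2]
width: 0.186
grip_force: 30.0
```

```bash
python3 - <<'E'
from h import *
print(robot.state()['eef_pos'])
f=grab('wrist'); cv2.imwrite('pics/w2.png',f['image'])
E
```

```text
[ 0.62938707 -0.03570877  0.13052396]
```

View pics/w2.png

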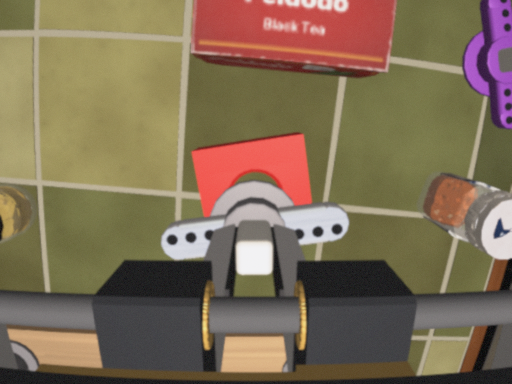

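The unit hangs upright in the grip (post at (254,256)) over the red holder (hole's upper edge at (255,175)), with the tea carton and spice jar clear. I lower it slowly.

play_rows([
  [[0.0005,0,-0.015],0],
  [[0,0,-0.015],0],
  [[0,0,-0.01],0],
  [[0,0,-0.006],0],
  [[0,0,-0.006],0],
  [[0,0,-0.005],0],
  [[0,0,0],0],
])

```text
time: 22.35
eef_pos: [0.6302, -0.0359, 0.0735]
orientation: [-0.0, 0.999, 0.043, -0.0]
contact_force: [-0.2, 1.2, -3.3]
width: 0.19
grip_force: 30.0
```

play_rows([
  [[0,0,-0.004],0],
  [[0,0,-0.003],0],
  [[0,0,-0.003],0],
  [[0,0,-0.002],0],
  [[0,0,0],0],
])

```text
time: 22.98
eef_pos: [0.6302, -0.0359, 0.0616]
orientation: [-0.0, 0.999, 0.043, -0.0]
contact_force: [-0.2, 0.1, -2.5]
width: 0.189
grip_force: 30.0
```

play_rows([
  [[0,0,-0.001],0],
  [[0,0,0],0],
  [[0,0,0],0],
])

```text
time: 23.35
eef_pos: [0.6305, -0.0359, 0.0611]
orientation: [0.0, 0.999, 0.043, 0.0]
contact_force: [-0.1, -0.3, -3.4]
width: 0.193
grip_force: 30.0
```

play_rows([
  [[0,0,0],0],
  [[0,0,0],0],
  [[0,0,0],0],
  [[0,0,0],0],
  [[0,0,0.01],0],
  [[0,0,0.03],0],
  [[0,0,0.05],0],
  [[-0.02,0,0.05],0],
  [[-0.05,0,0],0],
  [[-0.05,0,0],0],
], claw=-0.2)

```text
time: 24.6
eef_pos: [0.5099, -0.036, 0.2029]
orientation: [0.0, 0.999, 0.043, 0.002]
contact_force: [0.4, -0.1, 0.8]
width: 0.599
grip_force: 0.0
```

play_rows([
  [[-0.06,-0.06,0],0],
  [[-0.06,-0.06,0],0],
  [[0,-0.06,0],0],
  [[0,-0.06,0],0],
  [[0,0,0],0],
])

```text
time: 25.22
eef_pos: [0.4212, -0.2476, 0.2013]
orientation: [0.001, 0.999, 0.04, -0.0]
contact_force: [-0.1, 0.8, -0.3]
width: 0.6
grip_force: 0.0
```

```bash
python3 ang.py; python3 - <<'E'
from h import *
f=load('top'); X=cloud(f); Z=X[...,2]; d=np.hypot(X[...,0]-.63,X[...,1]+.036)
t=(d<.025)&(Z>.075)&(Z<.11); print(X[t].mean(0),np.median(X[t][:,2]),t.sum())
for r in ((.023,.06),): 
    a=X[(d>r[0])&(d<r[1])&(Z>.045)&(Z<.07)]; c=np.linalg.lstsq(np.c_[a[:,:2]-[.63,-.036],np.ones(len(a))],a[:,2],rcond=None)[0]; print('arm plane',c,len(a))
for n,u,v in [('jar',280,324),('spice',532,296),('tea',430,220)]: print(n,X[int(v*.64),int(u*.64)].round(3))
cv2.imwrite('pics/end.png',cv2.resize(f['image'][100:300,130:380],None,fx=3,fy=3))
E
```

```text
L 59.3 197 [-0.0004 -0.0015] [0.4359 0.1945 0.089 ]
M hidden 0
R -47.1 174 [-0.0003  0.0003] [ 0.4638 -0.1037  0.089 ]
[ 0.42159695 -0.24555361  0.2013069 ] [-0.41575749  0.14105252  0.30978814] [0.07450776 0.01975956 0.00144129]
[ 0.63086224 -0.0350596   0.0882036 ] 0.08874816442769076 56
arm plane [0.04106035 0.01386115 0.05448867] 206
jar [0.592 0.194 0.066]
spice [ 0.636 -0.208  0.1  ]
tea [ 0.764 -0.049  0.077]
```

View pics/end.png

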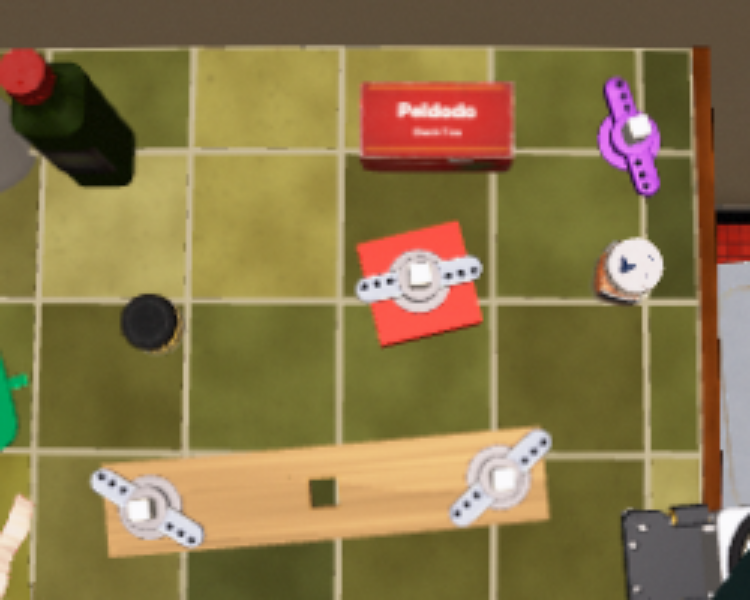

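The final view shows the dragging unit centred and upright in the red holder at (420,275), with its post top at 0.089 m, fully down. The two sound units are still in the rack and nothing else has moved.

```bash
python3 -c "
from workcell import robot
print(robot.job_done())"
```

```text
the job is handed in; nothing more can be done
None
```

The middle unit was the dragging one (about 14 N peak while turning; the other two stayed near 1 N), and it now stands upright and fully down in the red holder; the job is handed in.

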